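# Clamp a rail blank in the coping sled and run it home

## Robot

A 6-joint arm with a two-finger parallel gripper is mounted at the origin on a cart in front of the work surface, level with it; the furniture and walls round the work are solid. World frame = base frame: x ahead of the robot, y to its left, z up, the work surface at z = 0. Lengths are in mm, angles in rad, forces in N, time in s.
With the tool pointing down it reaches from about 350 to 775 mm from the base axis. Payload 7.3 kg.
Tool frame: the origin (TCP) lies at the very end of the fingers, on their centre line; the grasp point (between the pads) lies 19 mm behind it; z points along the fingers, y is the line along which they close (so a half turn about z gives the same grasp; the last joint's range is limited). The gripper opens to 92 mm and grips with 3 to 60 N. Pads are 19 mm wide; open, the fingers measure 130 mm over their backs; the gripper's body (75 mm by 190 mm) begins 47 mm behind the grasp point.
Start: joints at [0.967, 0.342, 1.524, -0, 1.275, -0.146], TCP at [232.026, 470.966, 226.741] pointing down, gripper open.
Joint ranges: [-2.53, 2.53], [-0.77, 2.02], [0.04, 2.7], [-1, 4.14], [0.28, 2.66], [-3.11, 3.11]. Speed limits (rad/s): [2.57, 2.57, 3.14, 3.14, 3.14, 3.14].

## Interface

Orientations are given as [roll, pitch, yaw] about the fixed x, y, z axes, in that order (R = Rz(yaw) Ry(pitch) Rx(roll)).
In Python, from plant import get_obs, vision, workorder gives the robot as it stands.
- The arm moves only by the shell command python3 -m pendant 'ROWS' [OPENING]. ROWS is a JSON object of lists of equal length, an entry for each row: "dp": the shift along the tool's x, y, z in m, a list of three; "rotation": the turn, a rotation vector about the tool's x, y, z in rad, a list of three. A call has 1 to 8 rows; each row is the pose to reach, as a shift and turn from the pose commanded when the call began, along the tool's axes at that moment; what a row does not reach only later rows make up. A row lasts 1/8 s, in which the tool goes at most 62.5 mm and 10.7 degrees, less where a joint would pass 70% of its speed; a pose out of reach is approached as far as the arm can. A call with a gripper value outside its range is refused whole. OPENING is the finger opening in m, from 0 to 0.0918, set as the call begins (- or left out, the last holds). The fingers move at their own pace and stop on an object; the grip force is fixed at half the most. Time passes only in rows, so rows that repeat a pose let the fingers close. It gives the time, the measured TCP pose, the force, the opening and the grip force at its end, in the units of the state.
- get_obs(): the state, without advancing time (a new reading comes with each control period).
- vision.capture(name): name is "scene" or "top"; returns a dict with "pixels" (420x560x3 uint8, red, green, blue), "vfov" (degrees; the focal length in pixels is half the picture's height over the tangent of half this angle, whatever the lens; pixels are square), "cx", "cy" (the principal point, pixels), "pose" (4x4, takes a point from camera to world coordinates). Camera axes: x right, y up, looking along -z (the intrinsics and any distortion apply to the point x, -y, -z); pixel columns grow to the right and rows downward; lengths in mm; the calibration is good to about 2 mm. A picture is of the moment at which its call begins. There is no depth.
- workorder.close_job(): hands the job in; it is judged then, once.
The state is a dict: "time": time; "joint_positions": joint angles; "dq": joint speeds; "tau": joint torques, N m; "tool_pos": TCP position; "tcp_rot": TCP orientation; "contact_force": force on the tool from outside, world axes, zero at the start; "moment": the same for the moment, N m; "grip_width": finger opening in mm; "finger_force": force on a finger pad.
Only numpy, scipy, OpenCV 4.12 (cv2) and the standard library are available. Lean on these libraries where they do the work, as an engineer would, in place of code of your own. Each camera call takes 0.05 s, during which the arm holds its last target. There are 200 camera calls.

## Task

Get the coping sled ready for routing: lay the long grooved wooden rail on the sled's bed and slide it endways between the two cheeks, under the raised clamp arm, until its end meets the wooden end stop. Then press the toggle clamp's handle down until it snaps over and stays down by itself with the rail clamped, let go, and push the sled (it has a turned knob) along its track fully home against the far stop. Leave the short offcut, the sanding block and the roll of tape where they are.

Things in the scene. Friction and masses are not known exactly. Their poses are not given: they have to be found in the camera images.
- rail_blank: the long rail: pale wood stick 140 mm long (its x), 44 wide (y), 36 high (z), with a 10 mm wide, 12 mm deep groove along the middle of its top; lies groove up; both ends are alike; 0.13 kg; origin at the centre of its underside. A plain shorter offcut lies nearby and is not the one
- seat (a point): point on the sled's bed top (24 mm above the table, moves with the sled) where the centre of the rail's underside lies when the rail is fully home, its end on the stop face at x +70 mm. Axes: x = way the rail is slid in, y = way the sled travels, z up. Bed from x -45 to +155, y -75 to +45 mm. End stop: wooden block 60 wide, 30 high
- channel_mouth (a point): middle of the channel's mouth on the bed top, at seat x -10 mm, same axes. Behind it two wooden cheeks, 22 mm high and 12 thick, stand 48 mm apart up to the stop, with flared lips in front. Lower the rail with its leading end 10 mm or more short of here, then slide it in by +x; when home, 60 mm of it stick out of the mouth, to hold it by its width
- clamp_pad (a point): centre of the underside of the clamp arm's round rubber pad (20 mm across); raised it hangs over the channel about 73 mm above the bed, closed it presses on the rail's top at seat x +45 mm
- push_knob (a point): top centre of the turned dark wooden knob on the sled, 58 mm high, 32 mm wide near its top (46 mm up), 22 mm at its waist; grasp it 15 to 25 mm below this point or push it; it moves with the sled, same axes as seat
- handle_hinge (a point): centre of the clamp handle's hinge, on the sled, 44 mm above the bed's top, at seat x +137 mm; the hinge axis is seat's y
- handle_grip (a point): top of the black rubber grip of the clamp handle, 78 mm from the hinge along the handle and 9 mm above its axis; the grip is a round bar 18 mm thick from 41 to 107 mm from the hinge. Raised, the handle points to seat's +x and 43 degrees (0.75 rad) up; pressed down it ends about 3 degrees above level. Straight presses from above, 60 mm in +x from the hinge, meet the handle at every angle
- clamp_handle (a joint): clamp handle, rad: 0 raised, grows as it is pressed down, end of travel 0.70. An over-centre spring resists, most at the beginning (about 8 to 11 N pressed 60 mm from the hinge), and throws it back to 0 if it is let go before the dead centre at about 0.42; past that it snaps over by itself and rests at about 0.68 on the rail. The arm follows it
- sled (a joint): sled's place along its track, m: about 0 to 0.02 at the start, 0.08 home against the far stop; dry friction about 3 N, it stays where it is left; it carries the bed, the clamp and the rail along seat's y
- offcut: short plain wood offcut 40x60x40 mm, not to be moved; origin at the centre of its underside
- sanding_block: sanding block 62x105x31 mm, a bystander; origin at the centre of its underside
- masking_tape: roll of pale tape, 106 mm across, 24 high, lying flat, a bystander; origin at the centre of its underside
- clamp_arm: the clamp's steel arm, 82 mm long, with the rubber pad under its free end; origin on its hinge, 53 mm above the bed top; it is driven by the handle

How it is judged (in metres and radians):
On the way, in this order (a step that is already met when the one before it is completed fails the run):
1. the rail lies flat on the bed between the cheeks with its end at the end stop, the clamp still open and the sled not yet pushed home (x of rail_blank in the frame of seat above -0.005 m and distance between rail_blank and seat below 0.007 m and angle between the x axis of rail_blank and the x axis of seat, either way round below 0.08 rad and value of joint clamp_handle below 0.4 rad and value of joint sled below 0.06 m), for 0.2 s.
2. the clamp handle has snapped over and stays down untouched, with the rail still home and the sled not yet pushed home (value of joint clamp_handle above 0.62 rad and contact force between the fingers and anything else below 0.3 N and contact force between clamp_arm and rail_blank above 1 N and distance between rail_blank and seat below 0.007 m and value of joint sled below 0.06 m), for 0.2 s.
3. the sled is home against the far stop (value of joint sled above 0.076 m), for 0.2 s.
At the end, for the whole second after the job is handed in: The sled is home (within 4 mm of the far stop) and at rest; the clamp handle is down past its snap (above 0.62 rad) with the clamp pad pressing on the rail; the rail lies within 7 mm of its seat, in line with the channel within 0.08 rad (value of joint sled above 0.076 m and value of joint clamp_handle above 0.62 rad and contact force between clamp_arm and rail_blank above 1 N and distance between rail_blank and seat below 0.007 m and angle between the x axis of rail_blank and the x axis of seat, either way round below 0.08 rad and linear speed of rail_blank below 0.01 m/s and velocity of joint sled below 0.01 m/s); the robot touches nothing.
It fails at once if the offcut, the sanding block or the roll of tape is shifted by more than 25 mm (distance of any of offcut, sanding_block, masking_tape from where it was at the start of the episode above 0.025 m).
It also fails if it takes over 67 s, if anything falls off the work surface, if the arm or the gripper's body presses on something with over 40 N, if the wrist force passes 120 N, or if a joint passes its speed limit or range.

## Working session

There is one attempt and no reset: what is moved stays moved. The work goes in short steps, Python scripts to look and compute and a shell command to move; the robot and the scene stay as the last step left them, time stands still between calls to the robot, and variables do not carry over. Pictures are saved under pics/ and viewed, at most 12 in all, crops included, and the job is handed in when it is done.

```bash
ls; mkdir -p pics
python3 - <<'E'
from plant import get_obs, vision
import cv2,numpy as np,pickle
o=get_obs();print(o)
for n in("scene","top"):
    c=vision.capture(n);print(n,{k:(v if k!='pixels' else v.shape) for k,v in c.items()})
    pickle.dump(c,open(f'{n}0.pkl','wb'))
    cv2.imwrite(f'pics/{n}0.png',cv2.resize(c['pixels'][:,:,::-1],(800,600),interpolation=cv2.INTER_CUBIC))
E
```

```text
pics
{'time': 0.0, 'joint_positions': array([ 9.66971392e-01,  3.42718715e-01,  1.52505086e+00,  1.29445109e-05,
        1.27541762e+00, -1.46016745e-01]), 'dq': array([ 0.00019739,  0.00129586, -0.00067747,  0.00137241, -0.00081852,
       -0.00051482]), 'tau': array([ 5.81865224e-04, -4.31242454e+01, -2.44225878e+01,  7.20171444e-02,
        5.59405424e-02, -1.61922967e-04]), 'tool_pos': array([231.77934823, 470.58819443, 226.03524762]), 'tcp_rot': array([-3.14001688e+00, -2.44249581e-04,  2.68378049e+00]), 'contact_force': array([ 0.44901085, -0.06548381,  0.21803004]), 'moment': array([0.02298649, 0.00195915, 0.01113236]), 'finger_force': 0.0, 'grip_width': 91.84986042053039}
scene {'pixels': (420, 560, 3), 'vfov': 49.098194118478126, 'cx': 274.14998831190854, 'cy': 202.86359565449305, 'pose': array([[ 9.02081235e-01,  1.76200133e-01, -3.93958067e-01,
         1.01025682e+02],
       [-4.31494502e-01,  3.84888271e-01, -8.15888175e-01,
        -7.21743257e+02],
       [ 7.87023397e-03,  9.05988152e-01,  4.23229875e-01,
         5.76020219e+02],
       [ 0.00000000e+00,  0.00000000e+00,  0.00000000e+00,
         1.00000000e+00]])}
top {'pixels': (420, 560, 3), 'vfov': 51.97408520546171, 'cx': 287.98406234446725, 'cy': 206.5695472115833, 'pose': array([[ 1.94146422e-03,  9.88498700e-01, -1.51216900e-01,
         3.85656797e+02],
       [-9.99531370e-01,  6.53785960e-03,  2.99048011e-02,
         2.05795884e+02],
       [ 3.05494918e-02,  1.51087976e-01,  9.88048153e-01,
         1.17265851e+03],
       [ 0.00000000e+00,  0.00000000e+00,  0.00000000e+00,
         1.00000000e+00]])}
```

View pics/scene0.png

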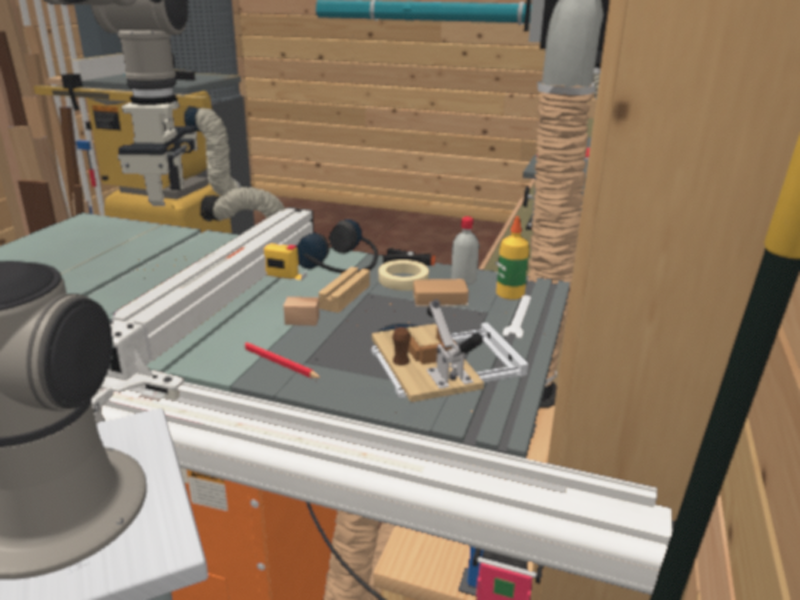

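View pics/top0.png

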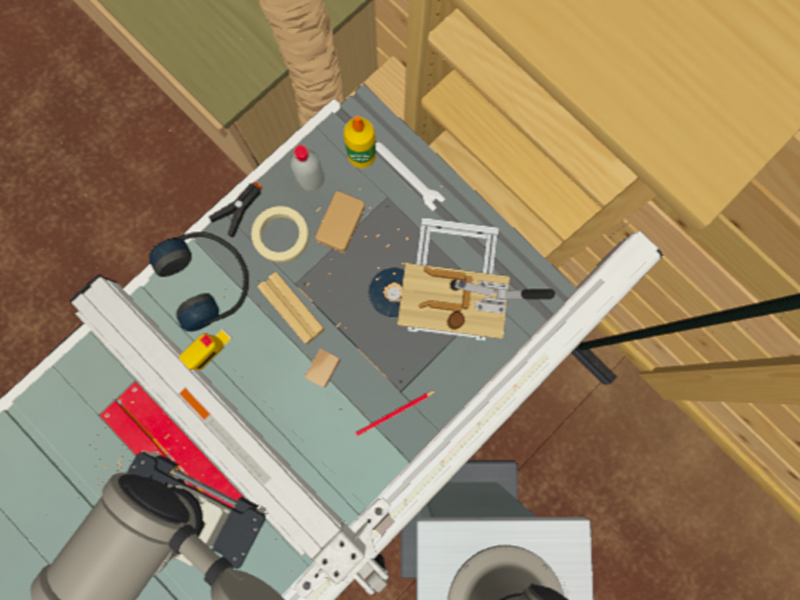

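The top view (800x600) shows the rail at about (290,307), offcut (322,367), tape (280,233), sanding block (340,220). The sled bed is at about (453,300), its knob at (456,320) and the handle to the right at (538,294). I'll zoom in on the work area.

```bash
cat > h.py <<'E'
import numpy as np,cv2,pickle
from scipy.spatial.transform import Rotation as R
def ray(c,u,v):
    f=210/np.tan(np.radians(c['vfov']/2)); P=c['pose']
    return P[:3,:3]@np.array([(u-c['cx'])/f,-(v-c['cy'])/f,-1]),P[:3,3]
def at(c,u,v,z):
    d,o=ray(c,u,v); return o+d*(z-o[2])/d[2]
def proj(c,p):
    f=210/np.tan(np.radians(c['vfov']/2)); P=c['pose']
    q=P[:3,:3].T@(np.asarray(p,float)-P[:3,3]); return np.array([c['cx']-f*q[0]/q[2],c['cy']+f*q[1]/q[2]])
def crop(c,name,u0,v0,w,h,s,grid=20):
    im=cv2.resize(c['pixels'][v0:v0+h,u0:u0+w,::-1],(w*s,h*s),interpolation=cv2.INTER_CUBIC)
    for g in range(-(-u0//grid)*grid,u0+w,grid):
        cv2.line(im,((g-u0)*s,0),((g-u0)*s,6),(0,0,255),1);cv2.putText(im,str(g),((g-u0)*s,18),0,.4,(0,0,255))
    for g in range(-(-v0//grid)*grid,v0+h,grid):
        cv2.line(im,(0,(g-v0)*s),(6,(g-v0)*s),(0,0,255),1);cv2.putText(im,str(g),(8,(g-v0)*s+4),0,.4,(0,0,255))
    cv2.imwrite('pics/'+name,im)
E
python3 - <<'E'
from h import *
c=pickle.load(open('top0.pkl','rb'));crop(c,'t1.png',170,145,230,130,3.4.__int__() if 0 else 3)
s=pickle.load(open('scene0.pkl','rb'));crop(s,'s1.png',180,175,200,120,4)
import cv2
a=cv2.imread('pics/t1.png');b=cv2.imread('pics/s1.png');print(a.shape,b.shape)
E
```

```text
(390, 690, 3) (480, 800, 3)
```

View pics/t1.png

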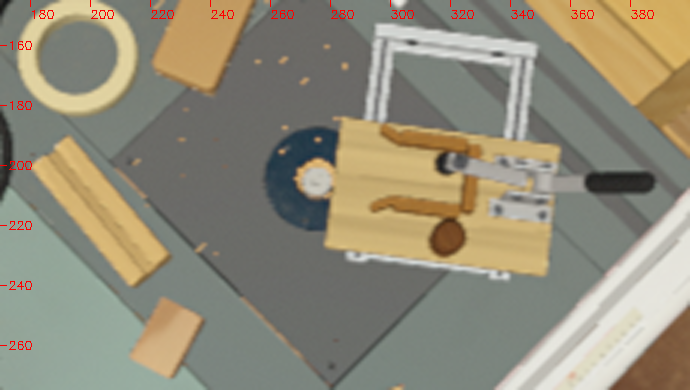

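View pics/s1.png

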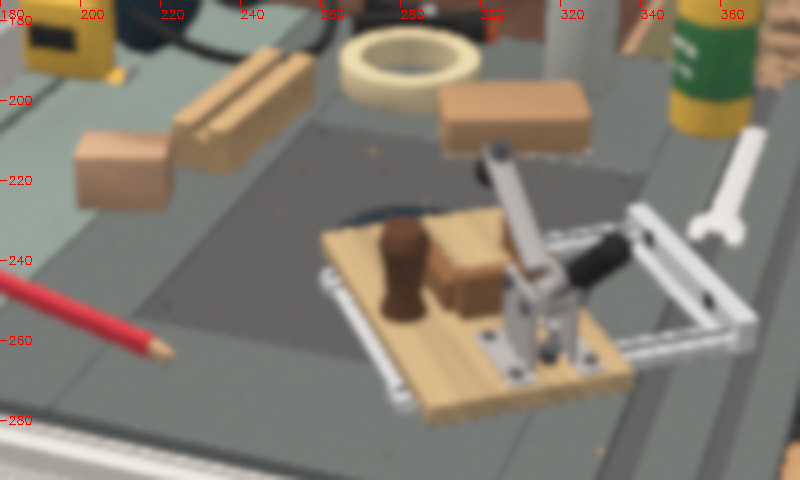

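```bash
cat > fit.py <<'E'
from h import *
from scipy.optimize import least_squares
t=pickle.load(open('top0.pkl','rb'));s=pickle.load(open('scene0.pkl','rb'))
T=lambda l:[(170+u/3,145+v/3) for u,v in l]; S=lambda l:[(180+u/4,175+v/4) for u,v in l]
def fit(name,M,obs,z0,x0):
    # M: model pts (local), obs list of (cam,pts idx,pixel)
    def tf(x,p): 
        a=x[2]; return np.array([x[0]+p[0]*np.cos(a)-p[1]*np.sin(a),x[1]+p[0]*np.sin(a)+p[1]*np.cos(a),z0+p[2]])
    f=lambda x:np.concatenate([proj(c,tf(x,p))-q for c,p,q in obs])
    r=least_squares(f,x0,loss='soft_l1',x_scale=[10,10,.1]);print(name,r.x.round(3),'res px',f(r.x).reshape(-1,2).round(1).tolist());return r.x
if __name__=='__main__':
    px=T([(340,117),(560,145),(545,275),(325,245),(450,233)])
    L=[(-45,45,0),(155,45,0),(155,-75,0),(-45,-75,0)]
    for c,l in((t,px),): print([at(c,u,v,24).round(1).tolist() for u,v in l[:4]])
    ob=[(t,p,q) for p,q in zip(L,px)]+[(s,p,q) for p,q in zip([L[3],L[2],L[0]],S([(428,410),(633,370),(322,235)])) ]
    # scene correspondences: try assignments by geometry
    for p in L: print(p,'?')
    x=fit('seat(top)',L,ob[:4],24,[400,50,-1.6])
    a=x[2];w=lambda p:np.array([x[0]+p[0]*np.cos(a)-p[1]*np.sin(a),x[1]+p[0]*np.sin(a)+p[1]*np.cos(a),24+p[2]])
    for p in L: 
        q=proj(s,w(p)); print('scene crop px',p,((q-[180,175])*4).round())
    for n,c,(u,v),z in(('knob',t,px[4],82),): 
        k=at(c,u,v,z);d=k[:2]-x[:2];print('knob',k.round(1),'seat frame',(np.array([[np.cos(a),np.sin(a)],[-np.sin(a),np.cos(a)]])@d).round(1)); q=proj(s,k);print('knob scene crop',((q-[180,175])*4).round())
    Rm=[(-70,22,36),(70,22,36),(70,-22,36),(-70,-22,36)]
    rp=T([(68,137),(170,257),(135,287),(33,165)])
    print([at(t,u,v,36).round(1).tolist() for u,v in rp])
    y=fit('rail',Rm,[(t,p,q) for p,q in zip(Rm,rp)],0,[450,320,-2])
    a=y[2];x=y
    for p in Rm: 
        q=proj(s,[x[0]+p[0]*np.cos(a)-p[1]*np.sin(a),x[1]+p[0]*np.sin(a)+p[1]*np.cos(a),p[2]]); print('scene rail',p,((q-[180,175])*4).round())
    for n,l in(('off',[(165,297),(203,320),(170,377),(132,350)]),('tape',[(77,55)])): print(n,[at(t,u,v,40 if n=='off' else 24).round() for u,v in T(l)])
E
python3 fit.py
```

```text
[[623.5, 183.8, 24.0], [599.2, -16.1, 24.0], [480.9, -0.0, 24.0], [506.8, 196.8, 24.0]]
(-45, 45, 0) ?
(155, 45, 0) ?
(155, -75, 0) ?
(-45, -75, 0) ?
seat(top) [574.379 143.8    -1.696] res px [[0.4, -0.4], [-0.2, -0.2], [0.2, 0.1], [-0.4, 0.5]]
scene crop px (-45, 45, 0) [498. 205.]
scene crop px (155, 45, 0) [634. 368.]
scene crop px (155, -75, 0) [428. 406.]
scene crop px (-45, -75, 0) [318. 232.]
knob [511.5  90.9  82. ] seat frame [ 60.3 -55.7]
knob scene crop [405. 223.]
[[600.8, 425.8, 36.0], [494.3, 333.0, 36.0], [467.8, 362.9, 36.0], [575.4, 455.7, 36.0]]
rail [534.519 394.323  -2.428] res px [[0.9, -0.4], [0.4, -0.6], [-0.9, 0.2], [-0.4, 0.9]]
scene rail (-70, 22, 36) [314.  58.]
scene rail (70, 22, 36) [225. 132.]
scene rail (70, -22, 36) [168. 121.]
scene rail (-70, -22, 36) [260.  48.]
off [array([459., 336.,  40.]), array([439., 303.,  40.]), array([390., 330.,  40.]), array([413., 363.,  40.])]
tape [array([679., 423.,  24.])]
```

```bash
cat > go.py <<'E'
import sys,numpy as np
from plant import get_obs
from scipy.spatial.transform import Rotation as R
# usage: go.py x y z yaw -> dp and rotation vector in tool axes, from measured pose
def show(x,y,z,yaw):
    o=get_obs();A=R.from_euler('xyz',o['tcp_rot']);B=R.from_euler('xyz',[np.pi,0,yaw])
    print('t',o['time'],'dp',(A.inv().apply(np.array([x,y,z])-o['tool_pos'])/1000).round(4),'rot',(A.inv()*B).as_rotvec().round(3))
S=(574.4,143.8,-1.696)
def seat(x,y,s=S):
    c,n=np.cos(s[2]),np.sin(s[2]);return s[0]+c*x-n*y,s[1]+n*x+c*y
def inseat(p,s=S):
    c,n=np.cos(s[2]),np.sin(s[2]);d=np.asarray(p)[:2]-s[:2];return np.array([c*d[0]+n*d[1],-n*d[0]+c*d[1]]).round(1)
if __name__=='__main__': show(*map(float,sys.argv[1:5]))
E
python3 - <<'E'
from fit import *; from go import *
for n,p,z in(('lipU',(380,128),46),('lipL',(372,208),46),('pad',(447,162),100),('stopface U',(468,150),54),('stopL',(462,212),54),('grip end',(655,182),140),('gripstart',(587,182),100),('hinge',(535,178),68)):
    q=T([p])[0];w=at(t,*q,z);print(n,w.round(),inseat(w))
for n,q,z in(('muff1',(170,257),40),('muff2',(197,312),40),('band',(248,290),40)): print(n,at(t,q[0]*.7,q[1]*.7,z).round())
# joint fit for rail
Rm=[(-70,22,36),(70,22,36),(70,-22,36),(-70,-22,36)]
rp=T([(68,137),(170,257),(135,287),(33,165)]); sp=S([(315,57),(224,142),(175,124),(270,47)]) if callable(S) and 0 else [(180+u/4,175+v/4) for u,v in [(315,57),(224,138),(174,124),(268,47)]]
y=fit('railjoint',Rm,[(t,p,q) for p,q in zip(Rm,rp)]+[(s,p,q) for p,q in zip(Rm,sp)],0,[534,394,-2.43])
g=-42; show(y[0]+g*np.cos(y[2]),y[1]+g*np.sin(y[2]),120,y[2]+np.pi);print(y[0]+g*np.cos(y[2]),y[1]+g*np.sin(y[2]))
E
```

```text
lipU [609. 149.  46.] [-9.1 34. ]
lipL [537. 156.  46.] [ -7.3 -38.2]
pad [570.  95. 100.] [49.2  1.5]
stopface U [588.  71.  54.] [70.1 23. ]
stopL [533.  77.  54.] [ 71.2 -32.4]
grip end [548. -71. 140.] [2.163e+02 2.000e-01]
gripstart [553. -24. 100.] [1.688e+02 1.000e-01]
hinge [562.  15.  68.] [129.5   3.5]
muff1 [628. 620.  40.]
muff2 [525. 565.  40.]
band [567. 474.  40.]
railjoint [535.271 393.532  -2.433] res px [[1.3, -0.7], [0.7, -0.8], [-0.7, 0.0], [-0.0, 0.5], [0.1, 0.3], [0.5, -1.4], [-1.3, -0.8], [-1.5, 0.3]]
t 0.1 dp [-0.3228  0.1037  0.106 ] rot [-1.000e-03  1.000e-03  1.975e+00]
567.1640375907981 420.8593922258203
```

Run:
```python
from fit import *
def tri(a,b):
    d1,o1=ray(t,a[0]*.7,a[1]*.7);d2,o2=ray(s,b[0]*.7,b[1]*.7)
    A=np.c_[d1,-d2];k=np.linalg.lstsq(A,o2-o1,rcond=None)[0];p,q=o1+d1*k[0],o2+d2*k[1];print(((p+q)/2).round(),np.linalg.norm(p-q).round())
tri((197,312),(312,247));tri((170,257),(345,235));tri((197,312),(345,235))
for z in(10,30,50,80):print(z,(proj(s,at(t,248*.7,290*.7,z))/.7).round(),(proj(s,at(t,240*.7,260*.7,z))/.7).round())
c=s['pixels'][150:200,190:280,::-1]; cv2.imwrite('pics/m.png',np.hstack([cv2.resize(c,None,fx=4,fy=4,interpolation=2),cv2.resize(t['pixels'][150:240,100:190,::-1],None,fx=4,fy=4,interpolation=2)[:200]]))
```

```text
[525. 561.  52.] 3.0
[627. 619.  45.] 0.0
[555. 538.  82.] 75.0
10 [345. 274.] [367. 267.]
30 [345. 267.] [366. 260.]
50 [344. 259.] [365. 252.]
80 [343. 247.] [364. 241.]
```

View pics/m.png

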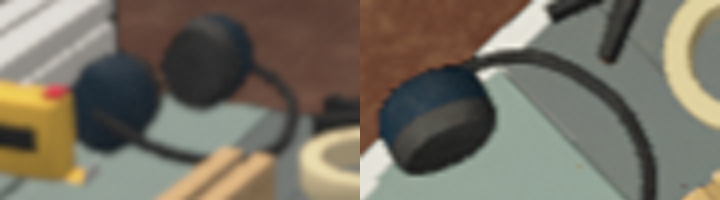

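```bash
python3 -m pendant '{"dp":[[-0.04,0.013,0],[-0.08,0.026,0],[-0.12,0.04,0.0],[-0.16,0.052,0],[-0.2,0.065,0],[-0.24,0.078,0.02],[-0.28,0.09,0.04],[-0.323,0.104,0.06]],"rotation":[[0,0,0.18],[0,0,0.36],[0,0,0.54],[0,0,0.72],[0,0,0.9],[0,0,1.08],[0,0,1.26],[0,0,1.44]]}' 0.065; python3 go.py 567.2 420.9 120 0.7085
```

```text
time: 1.1
tool_pos: [568.7, 421.2, 165.5]
tcp_rot: [-3.141, 0.001, 1.238]
contact_force: [-0.8, 0.6, -0.4]
grip_width: 64.9
finger_force: 0.0
t 1.1 dp [-0.0007 -0.0013  0.0455] rot [-0.001  0.001  0.53 ]
```

The crop shows the earmuffs' band lying low, at z about 25. The near cup is about 90 mm tall at (525,561), so it's close to the gripper body. I'll grasp 36 mm from the rail's centre, a little high.

```bash
python3 -m pendant '{"dp":[[-0.003,0.006,0.02],[-0.005,0.003,0.04],[-0.006,0.003,0.06]],"rotation":[[0,0,0.18],[0,0,0.36],[0,0,0.53]]}' 0.065; python3 go.py 562.6 416.9 9 0.7085
python3 - <<'E'
from h import *; from plant import vision
c=vision.capture('scene');pickle.dump(c,open('s2.pkl','wb'));crop(c,'s2.png',170,90,200,150,4)
E
```

```text
time: 1.48
tool_pos: [568.3, 414.5, 105.2]
tcp_rot: [-3.141, 0.001, 0.708]
contact_force: [-0.4, -0.1, 0.4]
grip_width: 65.0
finger_force: 0.0
t 1.475 dp [-0.0026 -0.0056  0.0962] rot [-0.     0.001 -0.001]
```

View pics/s2.png

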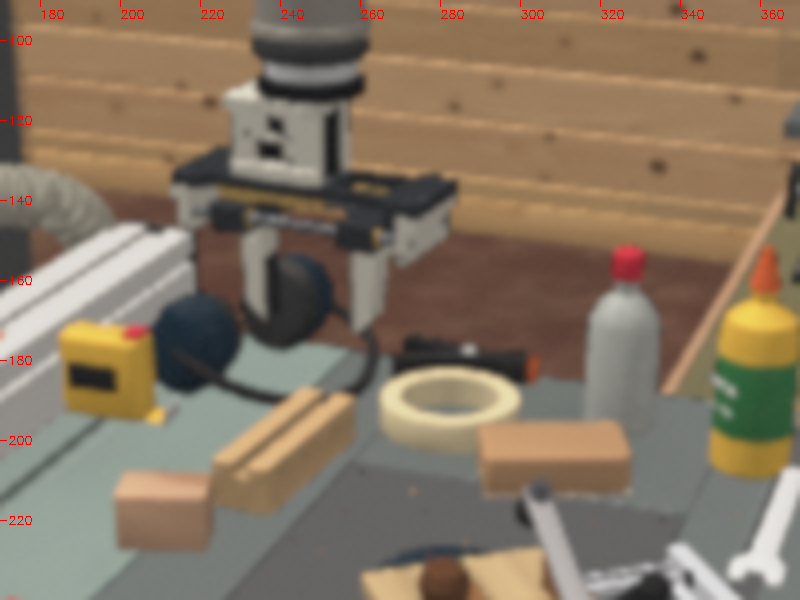

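The open gripper is above the rail's far part, with the fingertips at pixels (236,171) and (261,172) and nothing in the way. Next I'll descend and grip.

```bash
python3 -m pendant '{"dp":[[-0.0026,-0.0056,0.0],[-0.0026,-0.0056,0.025],[-0.0026,-0.0056,0.05],[-0.0026,-0.0056,0.075],[-0.0026,-0.0056,0.088],[-0.0026,-0.0056,0.0962],[-0.0026,-0.0056,0.0962]],"rotation":[[0,0,0],[0,0,0],[0,0,0],[0,0,0],[0,0,0],[0,0,0],[0,0,0]]}'; python3 -m pendant '{"dp":[[0,0,0],[0,0,0],[0,0,0],[0,0,0]],"rotation":[[0,0,0],[0,0,0],[0,0,0],[0,0,0]]}' 0.03
```

```text
time: 2.4
tool_pos: [563.1, 417.6, 10.8]
tcp_rot: [3.142, -0.0, 0.715]
contact_force: [0.3, -0.5, 0.1]
grip_width: 65.0
finger_force: 0.0
time: 2.9
tool_pos: [563.3, 417.6, 11.2]
tcp_rot: [3.142, -0.001, 0.714]
contact_force: [-1.7, 0.4, 3.6]
grip_width: 44.0
finger_force: 30.0
```

```bash
python3 -m pendant '{"dp":[[0,0,-0.02],[0,0,-0.045],[0,0,-0.07],[0,0,-0.07]],"rotation":[[0,0,0],[0,0,0],[0,0,0],[0,0,0]]}'; python3 -c "
from go import *
p=seat(-135,-1);print(p);show(*p,70,1.4456)"
```

```text
time: 3.4
tool_pos: [564.5, 418.2, 83.9]
tcp_rot: [3.14, -0.006, 0.714]
contact_force: [0.2, 0.0, -2.1]
grip_width: 43.8
finger_force: 30.0
(np.float64(590.2661977546319), np.float64(277.8681310707765))
t 3.4 dp [-0.0725  0.123   0.0136] rot [ 0.003 -0.005 -0.732]
```

```bash
python3 -m pendant '{"dp":[[-0.012,0.02,0],[-0.024,0.041,0],[-0.036,0.062,0],[-0.048,0.082,0],[-0.06,0.103,0],[-0.0725,0.123,0],[-0.0725,0.123,0.01],[-0.0725,0.123,0.0136]],"rotation":[[0,0,-0.12],[0,0,-0.24],[0,0,-0.36],[0,0,-0.48],[0,0,-0.6],[0,0,-0.732],[0,0,-0.732],[0,0,-0.732]]}'; python3 -c "
from go import *
show(*seat(-135,-1),35.5,1.4456);from h import *;from plant import vision
c=vision.capture('top');s=vision.capture('scene');pickle.dump((c,s),open('3.pkl','wb'));crop(c,'t3.png',240,160,160,90,4);crop(s,'s3.png',200,150,160,130,4)
a=cv2.imread('pics/t3.png')[:300];b=cv2.imread('pics/s3.png');
m=np.zeros((600,800,3),'uint8');m[:240,:]=0
cv2.imwrite('pics/3.png',np.vstack([cv2.resize(a,(533,250)),cv2.resize(b[:,:],(533,433))])[:600])"
```

```text
time: 4.4
tool_pos: [587.8, 277.1, 65.3]
tcp_rot: [-3.139, 0.001, 1.444]
contact_force: [0.3, 0.7, -1.5]
grip_width: 44.0
finger_force: 30.0
t 4.4 dp [0.0011 0.0024 0.0298] rot [-0.002  0.001 -0.002]
```

View pics/3.png

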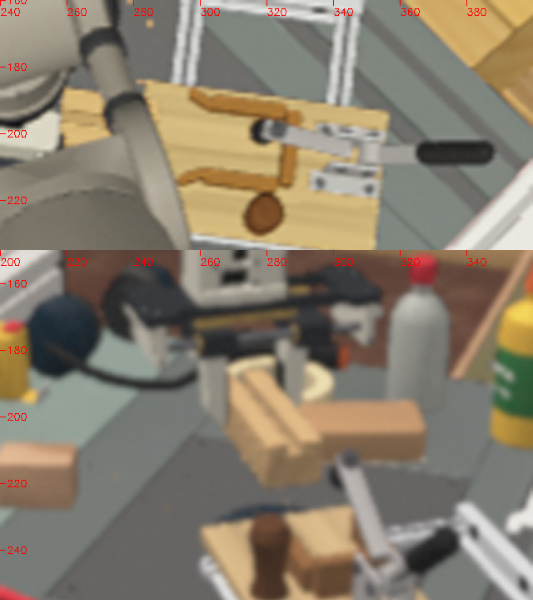

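The rail is held groove up, lined up with the channel and short of the mouth. Its leading end is at about (281,213) in the scene view. Now I'll lower it.

```bash
python3 -m pendant '{"dp":[[0.0011,0.0024,0.005],[0.0011,0.0024,0.012],[0.0011,0.0024,0.018],[0.0011,0.0024,0.023],[0.0011,0.0024,0.023],[0.0011,0.0024,0.023]],"rotation":[[0,0,0],[0,0,0],[0,0,0],[0,0,0],[0,0,0],[0,0,0]]}'; python3 -c "
from go import *
show(*seat(-135,-1),36.5,1.4456)"
```

```text
time: 5.25
tool_pos: [591.4, 277.7, 44.1]
tcp_rot: [3.141, -0.0, 1.446]
contact_force: [0.0, 0.0, -1.2]
grip_width: 44.3
finger_force: 30.0
t 5.25 dp [-0.     -0.0011  0.0076] rot [ 0. -0.  0.]
```

```bash
python3 -m pendant '{"dp":[[0,-0.001,0.004],[0,-0.001,0.007],[0,-0.001,0.008],[0,-0.001,0.009],[0,-0.001,0.009]],"rotation":[[0,0,0],[0,0,0],[0,0,0],[0,0,0],[0,0,0]]}'; python3 -c "
from go import *
print(get_obs()['moment']);show(*seat(-60,-1),36,1.4456)"
```

```text
time: 5.88
tool_pos: [590.3, 277.9, 34.9]
tcp_rot: [3.142, -0.0, 1.446]
contact_force: [-0.1, -0.9, -1.3]
grip_width: 44.0
finger_force: 30.0
[-0.02445091  0.06383781 -0.00279663]
t 5.875 dp [-0.075  -0.     -0.0011] rot [ 0. -0.  0.]
```

```bash
python3 -m pendant '{"dp":[[-0.006,0,0],[-0.014,0,0],[-0.022,0,0],[-0.03,0,0],[-0.037,0,0],[-0.044,0,0],[-0.05,0,0],[-0.05,0,0]],"rotation":[[0,0,0],[0,0,0],[0,0,0],[0,0,0],[0,0,0],[0,0,0],[0,0,0],[0,0,0]]}'; python3 -c "
from go import *
o=get_obs();print(o['moment'],inseat(o['tool_pos']))
from h import *;from plant import vision
c=vision.capture('top');s=vision.capture('scene');pickle.dump((c,s),open('4.pkl','wb'));crop(c,'t3.png',250,170,133,60,4);crop(s,'s3.png',240,180,133,85,4)
cv2.imwrite('pics/4.png',np.vstack([cv2.imread('pics/t3.png'),cv2.imread('pics/s3.png')]))"
```

```text
time: 6.88
tool_pos: [584.5, 227.5, 35.2]
tcp_rot: [3.141, 0.001, 1.446]
contact_force: [2.8, -2.3, -1.5]
grip_width: 44.0
finger_force: 29.9
[-0.40417632 -0.35958238  0.29758786] [-84.3  -0.5]
```

View pics/4.png

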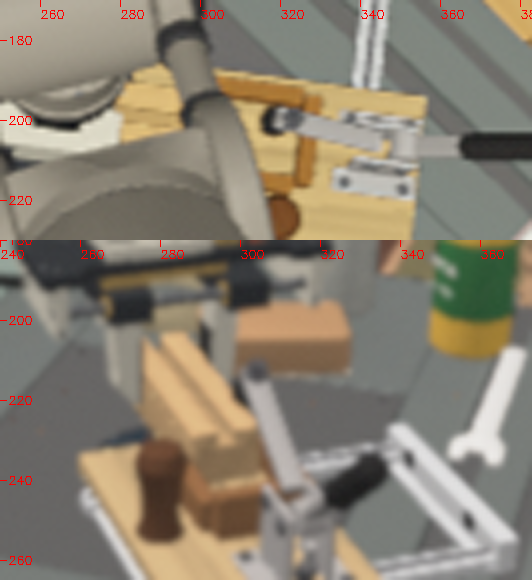

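The rail has entered the channel lips and is lightly touching the −y side (2.8 N). I'll shift 1.5 mm to +y and keep sliding.

```bash
python3 -m pendant '{"dp":[[0,0.0015,0],[-0.004,0.0015,0],[-0.01,0.0015,0],[-0.016,0.0015,0],[-0.022,0.0015,0],[-0.028,0.0015,0],[-0.03,0.0015,0],[-0.03,0.0015,0]],"rotation":[[0,0,0],[0,0,0],[0,0,0],[0,0,0],[0,0,0],[0,0,0],[0,0,0],[0,0,0]]}'; python3 -c "
from go import *
o=get_obs();print(o['moment'],inseat(o['tool_pos']))"
```

```text
time: 7.98
tool_pos: [581.7, 197.8, 34.9]
tcp_rot: [-3.141, 0.0, 1.446]
contact_force: [-0.5, -0.4, 0.4]
grip_width: 43.7
finger_force: 30.0
[-0.18876704  0.06718527 -0.03188505] [-54.5   0.5]
```

```bash
python3 -m pendant '{"dp":[[-0.004,0,0],[-0.008,0,0],[-0.012,0,0],[-0.015,0,0],[-0.0165,0,0],[-0.018,0,0],[-0.018,0,0]],"rotation":[[0,0,0],[0,0,0],[0,0,0],[0,0,0],[0,0,0],[0,0,0],[0,0,0]]}'; python3 -c "
from go import *
o=get_obs();print(o['moment'],inseat(o['tool_pos']))"
```

```text
time: 8.85
tool_pos: [579.5, 180.2, 34.9]
tcp_rot: [-3.142, 0.0, 1.446]
contact_force: [0.7, -1.1, 0.7]
grip_width: 43.5
finger_force: 30.0
[-0.15096606  0.10537622  0.00389602] [-36.8   0.5]
```

```bash
python3 -m pendant '{"dp":[[-0.001,0,0],[-0.002,0,0],[-0.003,0,0],[-0.004,0,0],[-0.005,0,0],[-0.005,0,0]],"rotation":[[0,0,0],[0,0,0],[0,0,0],[0,0,0],[0,0,0],[0,0,0]]}'; python3 -c "
from go import *
o=get_obs();print(o['moment'],inseat(o['tool_pos']))"
```

```text
time: 9.6
tool_pos: [579.0, 176.1, 35.0]
tcp_rot: [3.141, -0.001, 1.446]
contact_force: [0.5, 5.8, 0.2]
grip_width: 44.0
finger_force: 29.9
[0.76155161 0.02449438 0.05853857] [-32.6   0.5]
```

The stop is resisting with 5.8 N. I'll seat it a bit harder, then release and back off upward.

```bash
python3 -m pendant '{"dp":[[-0.001,0,0],[-0.002,0,0],[-0.002,0,0]],"rotation":[[0,0,0],[0,0,0],[0,0,0]]}'; python3 -m pendant '{"dp":[[0,0,0],[0,0,0],[0,0,0],[0,0,0]],"rotation":[[0,0,0],[0,0,0],[0,0,0],[0,0,0]]}' 0.06;python3 -m pendant '{"dp":[[0,0,-0.02],[0,0,-0.05],[0,0,-0.08],[0.03,0,-0.12],[0.06,0,-0.16],[0.06,0,-0.16]],"rotation":[[0,0,0],[0,0,0],[0,0,0],[0,0,0],[0,0,0],[0,0,0]]}'; python3 -c "
from go import *
o=get_obs();print(inseat(o['tool_pos']))
from h import *;from plant import vision
c=vision.capture('top');s=vision.capture('scene');pickle.dump((c,s),open('5.pkl','wb'));crop(c,'t3.png',250,170,133,65,4);crop(s,'s3.png',240,180,133,85,4)
cv2.imwrite('pics/5.png',np.vstack([cv2.imread('pics/t3.png'),cv2.imread('pics/s3.png')]))"
```

```text
time: 9.98
tool_pos: [578.9, 176.0, 35.2]
tcp_rot: [3.141, -0.004, 1.446]
contact_force: [1.0, 12.1, 0.4]
grip_width: 43.9
finger_force: 29.9
time: 10.48
tool_pos: [578.7, 173.2, 34.9]
tcp_rot: [-3.142, 0.0, 1.445]
contact_force: [-0.6, 0.0, -0.2]
grip_width: 60.0
finger_force: 0.0
time: 11.22
tool_pos: [587.8, 235.2, 198.7]
tcp_rot: [3.135, -0.003, 1.448]
contact_force: [0.0, 0.0, -0.7]
grip_width: 60.0
finger_force: 0.0
[-92.4   1.8]
```

View pics/5.png

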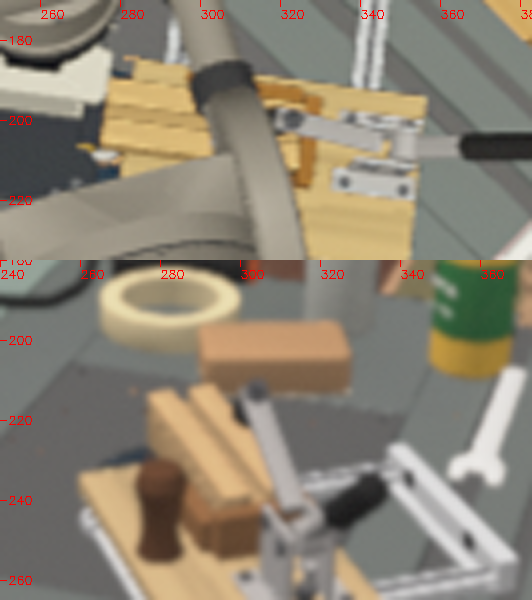

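The rail is home between the cheeks against the stop: its tail is at about (274,197) in the top view and the clamp is still up. Next is the handle press.

```bash
python3 -c "
from go import *
o=get_obs();show(*seat(195,0),170,1.4456)"
```

```text
t 11.325 dp [-0.2848 -0.0004  0.0247] rot [-0.     0.     0.001]
```

```bash
python3 -m pendant '{"dp":[[-0.03,0,0],[-0.07,0,0],[-0.115,0,0],[-0.16,0,0],[-0.205,0,0],[-0.245,0,0],[-0.275,0,0],[-0.285,0,0]],"rotation":[[0,0,0],[0,0,0],[0,0,0],[0,0,0],[0,0,0],[0,0,0],[0,0,0],[0,0,0]]}' 0; python3 -m pendant '{"dp":[[0,0,0],[0,0,0.01],[0,0,0.025]],"rotation":[[0,0,0],[0,0,0],[0,0,0]]}';python3 -c "
from go import *
o=get_obs();print(inseat(o['tool_pos']));show(*seat(195,0),84,1.4456)"
```

```text
time: 12.32
tool_pos: [549.3, -51.8, 193.5]
tcp_rot: [-3.139, -0.0, 1.443]
contact_force: [-0.3, 0.1, -0.2]
grip_width: 0.7
finger_force: 0.0
time: 12.7
tool_pos: [550.7, -48.7, 169.0]
tcp_rot: [3.141, -0.0, 1.447]
contact_force: [0.4, -0.1, -0.3]
grip_width: 0.4
finger_force: 0.0
[194.    0.5]
t 12.7 dp [-0.001  -0.0005  0.085 ] rot [ 0.    -0.     0.002]
```

```bash
python3 -m pendant '{"dp":[[-0.001,0,0.015],[-0.001,0,0.03],[-0.001,0,0.038],[-0.001,0,0.045],[-0.001,0,0.05]],"rotation":[[0,0,0],[0,0,0],[0,0,0],[0,0,0],[0,0,0]]}'; python3 -m pendant '{"dp":[[0,0,0.008],[0,0,0.016],[0,0,0.024],[0,0,0.03],[0,0,0.035],[0,0,0.035]],"rotation":[[0,0,0],[0,0,0],[0,0,0],[0,0,0],[0,0,0],[0,0,0]]}'
```

```text
time: 13.32
tool_pos: [551.6, -51.0, 120.4]
tcp_rot: [3.139, 0.0, 1.446]
contact_force: [0.1, -0.3, 7.0]
grip_width: 0.2
finger_force: 3.2
time: 14.08
tool_pos: [550.2, -50.7, 84.4]
tcp_rot: [-3.141, -0.0, 1.446]
contact_force: [-0.4, 1.2, -0.9]
grip_width: 0.1
finger_force: 0.0
```

Resistance rose to 7 N and then dropped to zero, so the handle has snapped over. I'll lift off and move toward the knob.

```bash
python3 -m pendant '{"dp":[[0,0,-0.02],[0,0,-0.05],[0,0,-0.09],[0,0,-0.09]],"rotation":[[0,0,0],[0,0,0],[0,0,0],[0,0,0]]}'; python3 -c "
from go import *
from h import *;from plant import vision
c=vision.capture('top');s=vision.capture('scene');pickle.dump((c,s),open('6.pkl','wb'));crop(c,'t3.png',250,170,133,65,4);crop(s,'s3.png',240,180,133,85,4)
cv2.imwrite('pics/6.png',np.vstack([cv2.imread('pics/t3.png'),cv2.imread('pics/s3.png')]))
show(*seat(60,-110),175,1.4456)"
```

```text
time: 14.58
tool_pos: [552.4, -51.1, 178.4]
tcp_rot: [3.134, 0.001, 1.446]
contact_force: [0.3, -0.9, 0.1]
grip_width: 0.5
finger_force: 0.0
t 14.675 dp [ 1.360e-01 -1.104e-01 -1.000e-04] rot [ 0.001 -0.     0.   ]
```

View pics/6.png

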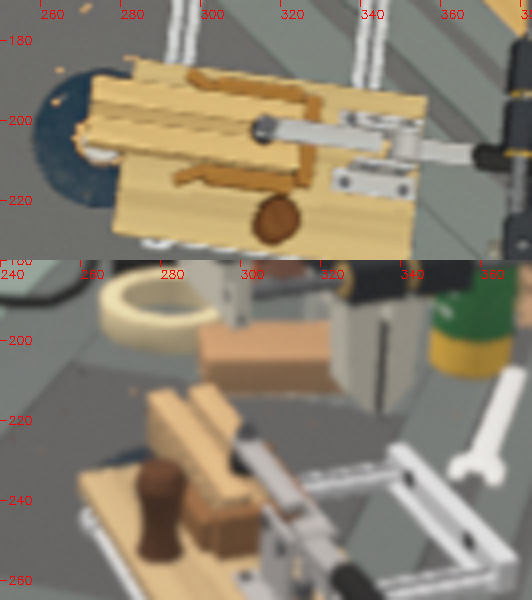

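The clamp is closed with the pad on the rail at (313,202), and the handle is down. Now to push the knob.

```bash
python3 -m pendant '{"dp":[[0.02,-0.02,0],[0.05,-0.045,0],[0.085,-0.075,0],[0.12,-0.1,0],[0.136,-0.112,0],[0.136,-0.112,0.03],[0.136,-0.112,0.08],[0.136,-0.112,0.118]],"rotation":[[0,0,0],[0,0,0],[0,0,0],[0,0,0],[0,0,0],[0,0,0],[0,0,0],[0,0,0]]}'; python3 -m pendant '{"dp":[[0,0.004,0],[0,0.008,0],[0,0.014,0],[0,0.02,0],[0,0.026,0],[0,0.032,0],[0,0.038,0],[0,0.044,0]],"rotation":[[0,0,0],[0,0,0],[0,0,0],[0,0,0],[0,0,0],[0,0,0],[0,0,0],[0,0,0]]}'; python3 -c "
from go import *
print(inseat(get_obs()['tool_pos']))"
```

```text
time: 15.68
tool_pos: [454.7, 98.2, 54.3]
tcp_rot: [-3.139, 0.0, 1.446]
contact_force: [-0.5, -0.7, -0.6]
grip_width: 0.7
finger_force: 0.0
time: 16.68
tool_pos: [500.2, 92.7, 57.3]
tcp_rot: [3.142, -0.0, 1.446]
contact_force: [-2.7, 1.4, 5.9]
grip_width: 0.7
finger_force: 2.6
[ 60.  -67.2]
```

```bash
python3 -m pendant '{"dp":[[0,0.006,0],[0,0.012,0],[0,0.018,0],[0,0.024,0],[0,0.028,0],[0,0.032,0],[0,0.036,0],[0,0.04,0]],"rotation":[[0,0,0],[0,0,0],[0,0,0],[0,0,0],[0,0,0],[0,0,0],[0,0,0],[0,0,0]]}'; python3 -c "
from go import *
print(inseat(get_obs()['tool_pos']))"
```

```text
time: 17.68
tool_pos: [539.9, 87.7, 57.0]
tcp_rot: [3.142, -0.0, 1.446]
contact_force: [-4.3, 0.8, 5.1]
grip_width: 0.7
finger_force: 2.5
[ 60.  -27.2]
```

```bash
python3 -m pendant '{"dp":[[0,0.002,0],[0,0.004,0],[0,0.006,0],[0,0.008,0],[0,0.01,0],[0,0.01,0]],"rotation":[[0,0,0],[0,0,0],[0,0,0],[0,0,0],[0,0,0],[0,0,0]]}'; python3 -c "
from go import *
print(inseat(get_obs()['tool_pos']))"
```

```text
time: 18.42
tool_pos: [549.8, 86.4, 56.8]
tcp_rot: [3.141, -0.0, 1.446]
contact_force: [-1.8, -0.6, 0.8]
grip_width: 0.5
finger_force: 0.8
[ 60.  -17.2]
```

```bash
python3 -m pendant '{"dp":[[0,0.002,0],[0,0.004,0],[0,0.006,0],[0,0.008,0],[0,0.008,0]],"rotation":[[0,0,0],[0,0,0],[0,0,0],[0,0,0],[0,0,0]]}'; python3 -c "
from go import *
print(inseat(get_obs()['tool_pos']))"
```

```text
time: 19.05
tool_pos: [557.6, 85.4, 56.7]
tcp_rot: [-3.141, -0.0, 1.446]
contact_force: [-2.2, 0.7, 0.1]
grip_width: 0.6
finger_force: 1.3
[60.  -9.4]
```

```bash
python3 -m pendant '{"dp":[[0,0.002,0],[0,0.004,0],[0,0.006,0],[0,0.006,0]],"rotation":[[0,0,0],[0,0,0],[0,0,0],[0,0,0]]}'; python3 -c "
from go import *
from h import *;from plant import vision
print(inseat(get_obs()['tool_pos']))
c=vision.capture('top');s=vision.capture('scene');pickle.dump((c,s),open('7.pkl','wb'));crop(c,'t3.png',250,140,133,75,4);crop(s,'s3.png',240,180,133,75,4)
cv2.imwrite('pics/7.png',np.vstack([cv2.imread('pics/t3.png'),cv2.imread('pics/s3.png')]))"
```

```text
time: 19.55
tool_pos: [558.2, 85.3, 56.6]
tcp_rot: [-3.13, 0.001, 1.446]
contact_force: [-20.4, 2.3, 14.2]
grip_width: 0.8
finger_force: 10.7
[60.  -8.8]
```

View pics/7.png

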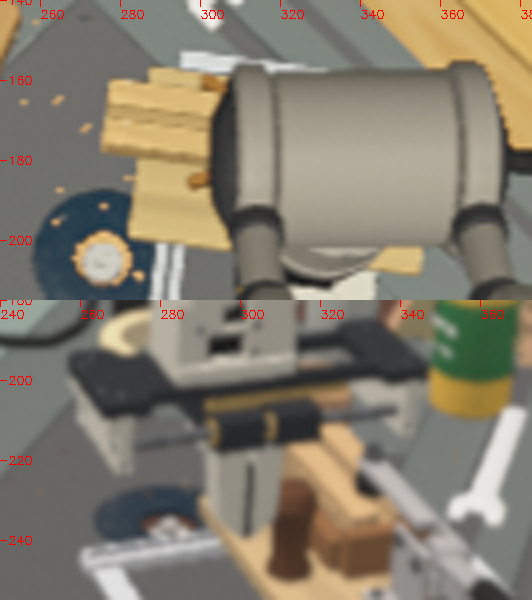

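The push has stalled at 20 N with the sled at the far stop. I'll back off, lift clear and check.

```bash
python3 -m pendant '{"dp":[[0,-0.006,0],[0,-0.02,0],[0,-0.04,0],[0,-0.06,0],[0,-0.08,-0.03],[0,-0.11,-0.09],[0,-0.13,-0.13],[0,-0.13,-0.13]],"rotation":[[0,0,0],[0,0,0],[0,0,0],[0,0,0],[0,0,0],[0,0,0],[0,0,0],[0,0,0]]}'
python3 - <<'E'
from go import *
from h import *;from plant import vision
c=vision.capture('top');s=vision.capture('scene');pickle.dump((c,s),open('8.pkl','wb'));crop(c,'t3.png',250,140,133,75,4);crop(s,'s3.png',240,180,133,75,4)
cv2.imwrite('pics/8.png',np.vstack([cv2.imread('pics/t3.png'),cv2.imread('pics/s3.png')]))
for d in(60,65,70,75,80):print(d,[((proj(c,[*seat(x,y+d),24])-[250,140])*4).round().tolist() for x,y in((-45,-75),(155,-75),(-45,45))])
E
```

```text
time: 20.65
tool_pos: [436.3, 101.2, 190.5]
tcp_rot: [3.132, -0.002, 1.446]
contact_force: [0.8, 0.6, -0.6]
grip_width: 0.4
finger_force: 0.0
60 [[123.0, 261.0], [417.0, 299.0], [146.0, 89.0]]
65 [[124.0, 253.0], [418.0, 292.0], [147.0, 82.0]]
70 [[125.0, 246.0], [418.0, 285.0], [148.0, 75.0]]
75 [[126.0, 239.0], [419.0, 277.0], [149.0, 68.0]]
80 [[127.0, 232.0], [420.0, 270.0], [150.0, 61.0]]
```

View pics/8.png

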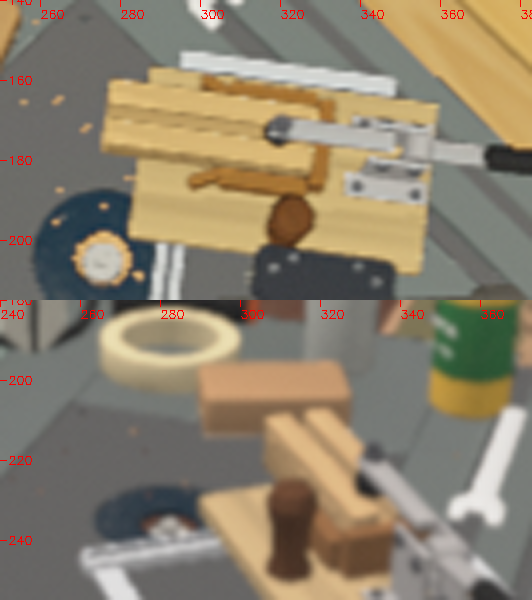

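The bed's edge meets the frame's far bar, with its corner at crop (128,237), about 75 mm of travel. The clamp is down, the rail is home and the robot is clear, so I'm handing in.

```bash
python3 -c "
from plant import workorder;print(workorder.close_job())"
```

```text
the job is handed in; nothing more can be done
None
```

I handed the job in: the rail is seated against the end stop, the clamp has snapped down on it and the sled is pushed home against the far stop. The camera pictures agree with this, but the hand-in gave no verdict.

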